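# Take the bayonet float bowl off a carburetor for jetting

## Task

Take the float bowl off the upside-down carburetor in the jetting stand so the main jet can be changed: push the release button beside the bowl fully down, twist the bowl anticlockwise (seen from above) until you feel it come up against its stop, then lift it straight off and stand it gently, upright with its drain plug on top, wholly on the square rubber mat. Turn and lift by feel and never force the lugs or the button; leave the other things on the bench where they are.

Things in the scene. Friction and masses are not known exactly. Their poses are not given: they have to be found in the camera images.
- fixture: The jetting stand, fixed to the bench: dark steel base plate 140 x 120 x 10 mm carrying an upside-down aluminium carburetor with the float bowl on top. Origin under the plate's centre, z up. The bowl's vertical axis passes through the origin. Forces above 22 N on the bowl's lugs, or 30 N on the button or stand, spoil them.
- seat (a point): Centre of the flat seat the bowl's mouth rests on, 85 mm above the stand's origin, axes as the stand's. Round it a dark steel lock ring: outside diameter 69 mm, top 10 mm above the seat, inward lips 6.5 to 10 mm above the seat with inner radius 23.5 mm.
- ring_axis (a point): Point on the bowl's axis level with the lock ring's top, axes as the stand's. Two slots in the lips, opposite, lie 0.70 to 1.46 rad anticlockwise of the stand's x axis: the ring is clamped by hand and its angle is not reported. At the felt, cushioned end stop (0.1 to 0.6 N m over its last 0.05 rad, then hard) each lug lies in its slot, 1.5 mm to spare each side; over 0.05 rad short of it the lug stays caught.
- button_top (a point): Centre of the top of the release button: plain steel, 16 mm across, in a dark steel housing on the stand, 58 mm from the bowl's axis (x +55.5, y +18.5 mm in the stand's frame). It stands 12 mm above the lock ring's top when up, 3 mm above it when fully down. Pushed straight down from above.
- release (a joint): Travel of the release button in m: 0 is up (bowl locked), 0.009 fully down; grows as it is pushed; starts at 0 to 0.0015. It slides with about 4 N of friction, has no return spring and stays where it is pushed. Its lock pin blocks a lug of the bowl until it is more than about 6 mm down.
- bowl_center (a point): Centre of the float bowl, 34 mm above its mouth on its axis: aluminium cylinder 44 mm diameter, 62 mm tall, mouth down, brass drain plug (16 mm across, 6 mm tall) on top; 0.1 to 0.2 kg. z up through the plug, x along the lugs. Grip it round the side at any yaw; all above 12 mm from the mouth is clear of the ring.
- bowl_mouth (a point): Centre of the bowl's mouth, axes as the bowl's. Two opposite lugs here (12 mm wide, 4.5 mm thick, reaching 28 mm from the axis) sit under the ring's lips, at first along the stand's x axis; 1.5 mm sideways and 2 mm vertical play. Once released the bowl turns anticlockwise 0.68 to 1.51 rad to its end stop and there lifts straight up; clear when 12 mm up.
- mat_top (a point): Centre of the top face of the square black rubber mat, 140 x 140 x 4 mm, fixed flat on the bench, x and y along its sides. Standing on it, the bowl's centre is 34 mm above this point.
- stack_center (a point): Bystander: centre of the green velocity stack, a flared trumpet 62 mm across and 55 mm tall, loose on the bench.
- gauge_center (a point): Bystander: centre of the flat steel float height gauge, 110 mm long (along its y), 13 mm high, loose on the bench.
- plug_center (a point): Bystander: centre of the spark plug lying on the bench, 68 mm long along its y, 23 mm thick.
- spacer_center (a point): Bystander: centre of the black rubber spacer ring, 60 mm across and 14 mm tall, loose on the bench.
There are look-alikes about, which are no part of the job. Of the things shaped like the part that bears bowl_center, the aluminium one is meant. Of the things shaped like the part that bears mat_top, the black one is meant.

How it is judged (in metres and radians):
On the way, in this order (a step that is already met when the one before it is completed fails the run):
1. the release button is down, the bowl still seated and unturned (value of joint release above 0.0065 m and angle between the x axis of bowl_center and the x axis of fixture, either way round below 0.3 rad and z of bowl_center in the frame of fixture below 0.1235 m), for 0.1 s.
2. the bowl is twisted round to its slots, still seated (angle between the x axis of bowl_center and the x axis of fixture, either way round above 0.58 rad and z of bowl_center in the frame of fixture below 0.125 m), for 0.1 s.
3. the bowl is lifted clear of the ring (z of bowl_center in the frame of fixture above 0.131 m and angle between bowl_center's own z axis and vertical below 0.3 rad), for 0.1 s.
At the end, for the whole second after the job is handed in: The bowl stands on the rubber mat at rest and released: its centre within 47 mm of the mat's centre along each side, 30 to 38 mm above the mat's top, within 0.1 rad of upright, plug up. The button is still down (over 6.5 mm) and each bystander is within 20 mm of its start (x of bowl_center in the frame of mat_top between -0.047 and 0.047 m and y of bowl_center in the frame of mat_top between -0.047 and 0.047 m and z of bowl_center in the frame of mat_top between 0.03 and 0.038 m and angle between bowl_center's own z axis and vertical below 0.1 rad and linear speed of bowl below 0.02 m/s and value of joint release above 0.0065 m and contact force between bowl and the fingers below 0.05 N and distance of each of stack_center, gauge_center, plug_center, spacer_center from where it was at the start of the episode below 0.02 m); the robot touches nothing.
It fails at once if the bowl or its lugs forced against the carburetor, lock ring or lock pin with more than 22 N (contact force between bowl and fixture above 22 N).
It fails at once if the button, ring or stand pressed by the fingers with more than 30 N (contact force between the fingers and fixture above 30 N).
It fails at once if the bowl dropped: moving faster than 0.4 m/s with no finger on it (linear speed of bowl above 0.4 m/s and contact force between the fingers and bowl below 0.05 N).
It fails at once if the bowl pressed on the mat with more than 40 N (contact force between bowl and mat above 40 N).
It fails at once if a bystander (velocity stack, gauge, spark plug or spacer) moved more than 20 mm (distance of any of stack_center, gauge_center, plug_center, spacer_center from where it was at the start of the episode above 0.02 m).
It also fails if it takes over 72 s, if anything falls off the work surface, if the arm or the gripper's body presses on something with over 40 N, if the wrist force passes 120 N, or if a joint passes its speed limit or range.

## Robot

A 6-joint arm with a two-finger parallel gripper is mounted at the origin on the work surface. World frame = base frame: x ahead of the robot, y to its left, z up, the work surface at z = 0. Lengths are in mm, angles in rad, forces in N, time in s.
With the tool pointing down it reaches from about 350 to 775 mm from the base axis. Payload 7.3 kg.
Tool frame: the origin (TCP) lies midway between the tips of the shut fingers; the grasp point (between the pads) lies 19 mm behind it; x points along the fingers, z is the direction in which the jaws open and shut, and the axes are right-handed (so a half turn about x gives the same grasp; the last joint's range is limited). The gripper opens to 92 mm and grips with 3 to 60 N. Pads are 19 mm wide; open, the fingers measure 130 mm over their backs; the gripper's body (75 mm by 190 mm) begins 47 mm behind the grasp point.
Start: joints at [0.982, 0.342, 1.524, -0, 1.275, -0.146], TCP at [224.936, 474.393, 226.741] pointing down, gripper open.
Joint ranges: [-2.53, 2.53], [-0.77, 2.02], [0.04, 2.7], [-1, 4.14], [0.28, 2.66], [-3.11, 3.11]. Speed limits (rad/s): [2.57, 2.57, 3.14, 3.14, 3.14, 3.14].

## Interface

Orientations are given as [roll, pitch, yaw] about the fixed x, y, z axes, in that order (R = Rz(yaw) Ry(pitch) Rx(roll)).
In Python, from plant import monitor, optics, close_job gives the robot as it stands.
- The arm moves only by the tool send_rows, never from a script. Its argument "commands" is a list that holds one entry, the list of rows, each a list of 5 numbers: the shift along the tool's x, y, z in m, then the turn about the tool's x in degrees, then the finger opening in m, from 0 to 0.0918. A call has 1 to 10 rows; each row shifts and turns the pose as measured when the row begins, along the tool's axes as they then stand; what a row does not reach is not made up. A row lasts 1/12 s, in which the tool goes at most 41.7 mm and 7.16 degrees, less where a joint would pass 70% of its speed; a pose out of reach is approached as far as the arm can. A call with a gripper value outside its range is refused whole. The fingers move at their own pace and stop on an object; the grip force is fixed at half the most. Time passes only in rows, so rows that do not move let the fingers close. It gives the time, the measured TCP pose, the force and the opening at its end, in the units of the state.
- monitor.get_obs(): the state, without advancing time (a new reading comes with each control period).
- optics.capture(name): name is "side" or "top" or "wrist"; returns a dict with "color" (480x640x3 uint8, blue, green, red), "camera_matrix" (3x3 intrinsics, pixels), "camera_from_world" (4x4, takes a point from world to camera coordinates); the wrist camera has in their place "T_tool_cam" (4x4, takes a point from camera to tool coordinates, whose origin is the TCP and whose axes are the tool frame's). Camera axes: x right, y down, z forward; pixel columns grow to the right and rows downward; lengths in mm; the calibration is good to about 2 mm. The wrist camera is an equidistant fisheye: a pixel r from the principal point sees the ray r / f radians off the axis. A picture is of the moment at which its call begins: read the wrist's pose just before it. There is no depth.
- close_job(): hands the job in, once; it reports no verdict.
The state is a dict: "time": time; "joint_positions": joint angles; "dq": joint speeds; "tau": joint torques, N m; "tool_pos": TCP position; "tcp_rot": TCP orientation; "contact_force": force on the tool from outside, world axes, zero at the start; "moment": the same for the moment, N m; "grip_width": finger opening in mm.
Only numpy, scipy, OpenCV 4.12 (cv2) and the standard library are available. Lean on these libraries where they do the work, as an engineer would, in place of code of your own. Each camera call takes 0.05 s, during which the arm holds its last target.

## Working session

There is one attempt and no reset: what is moved stays moved. The work goes in short steps, Python scripts to look and compute and a tool call to move; the robot and the scene stay as the last step left them, time stands still between calls to the robot, and variables do not carry over. Pictures are saved under pics/ and viewed, and the job is handed in when it is done.

Besides the shell and the picture viewer there is one more tool, called as name([rows], argument=value, ...), one row to a line, values as JSON. send_rows: Moves the arm, as the interface text tells. Its arguments: {"type":"object","properties":{"commands":{"type":"array","items":{"type":"array","items":{"type":"array","items":{"type":"number"}}}}},"required":["commands"]}

```bash
ls; mkdir -p pics
cat > h.py <<'E'
import numpy as np,cv2
from plant import monitor,optics,close_job
from scipy.spatial.transform import Rotation as R
def cap(n,f):
    d=optics.capture(n); cv2.imwrite('pics/'+f,d['color']); np.savez('pics/'+f+'.npz',**{k:np.array(v) for k,v in d.items()}); return d
def ray(d,u,v,z):
    K=np.array(d['camera_matrix']);T=np.array(d['camera_from_world'])
    r=np.linalg.inv(K)@[u,v,1]; Rm=T[:3,:3]; c=-Rm.T@T[:3,3]; w=Rm.T@r
    return c+w*(z-c[2])/w[2]
def proj(d,p):
    K=np.array(d['camera_matrix']);T=np.array(d['camera_from_world'])
    q=T[:3,:3]@np.array(p)+T[:3,3]; q=K@q; return q[:2]/q[2]
E
python3 - <<'E'
from h import *
o=monitor.get_obs(); print(o)
for n in ['side','top','wrist']:
    d=cap(n,n+'0.png'); print(n,{k:np.array(v).round(3).tolist() for k,v in d.items() if k!='color'})
E
```

```text
pics
{'time': 0.0, 'joint_positions': array([ 9.81973735e-01,  3.42741695e-01,  1.52501319e+00, -1.54987556e-05,
        1.27542320e+00, -1.46015971e-01]), 'dq': array([ 0.00014985, -0.00167291, -0.00059315, -0.00014222, -0.00169351,
       -0.00094664]), 'tau': array([-9.40359168e-04, -4.31235158e+01, -2.44225538e+01,  7.18916254e-02,
        5.57947950e-02, -1.78237515e-04]), 'tool_pos': array([224.70976643, 474.02095534, 226.03646665]), 'tcp_rot': array([ 3.00492428,  1.56921083, -2.15026679]), 'contact_force': array([0.28930844, 0.59681148, 0.40249403]), 'moment': array([-0.03312709,  0.01545998,  0.0097737 ]), 'grip_width': 92.12852295777135}
side {'camera_matrix': [[508.484, 0.0, 319.086], [0.0, 508.484, 241.461], [0.0, 0.0, 1.0]], 'camera_from_world': [[0.767, -0.642, -0.025, -402.047], [-0.356, -0.391, -0.849, 316.837], [0.535, 0.66, -0.528, 776.611], [0.0, 0.0, 0.0, 1.0]]}
top {'camera_matrix': [[553.953, 0.0, 316.194], [0.0, 553.953, 232.832], [0.0, 0.0, 1.0]], 'camera_from_world': [[0.025, -1.0, 0.002, 23.249], [-0.983, -0.025, -0.18, 549.85], [0.18, 0.003, -0.984, 1075.224], [0.0, 0.0, 0.0, 1.0]]}
wrist {'camera_matrix': [[371.648, 0.0, 313.92], [0.0, 371.648, 240.334], [0.0, 0.0, 1.0]], 'T_tool_cam': [[-0.0, -0.243, 0.97, -158.92], [-0.001, -0.97, -0.243, 64.765], [1.0, -0.001, 0.0, 1.243], [0.0, 0.0, 0.0, 1.0]]}
```

View pics/top0.png

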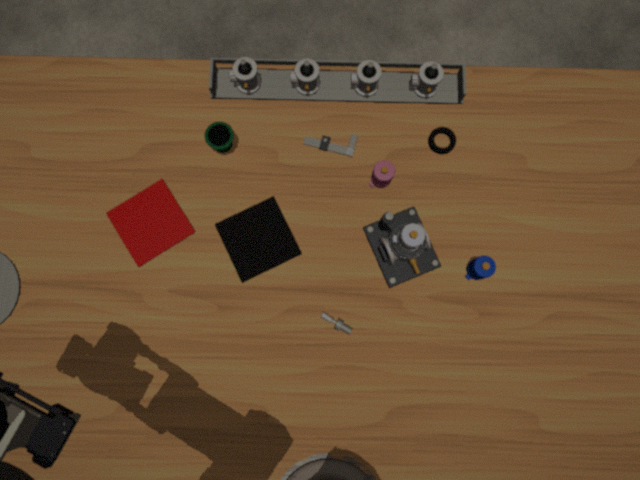

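View pics/side0.png

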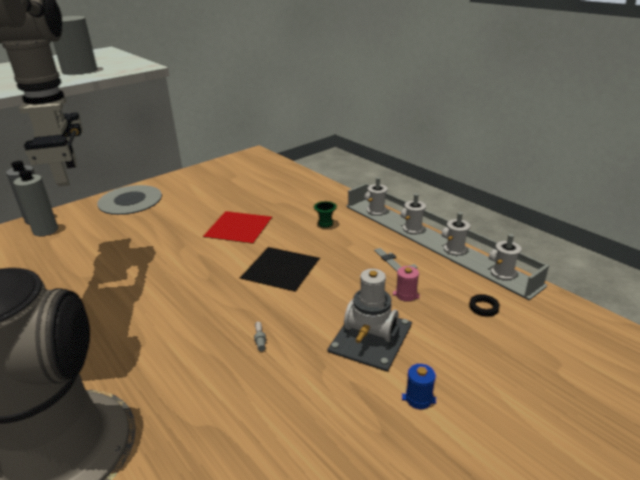

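View pics/wrist0.png

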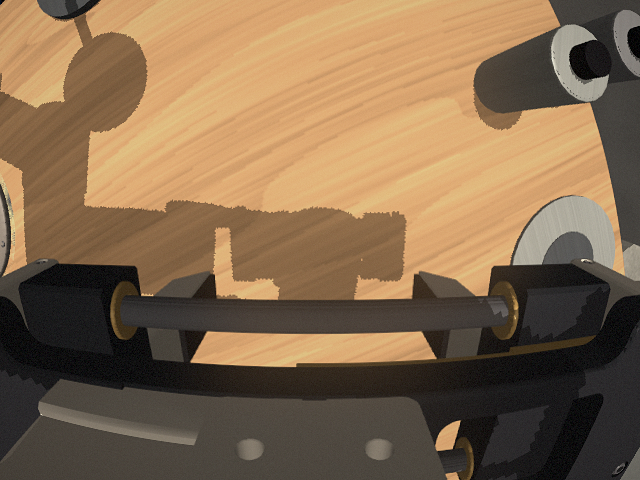

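The aluminium bowl sits on the stand at top (413,236). The look-alikes are pink at (383,173) and blue at (484,267). The black mat is at (258,240) and the red one at (151,223). I'll confirm these in enlarged crops.

Run:
```python
import cv2,numpy as np
a=cv2.imread('pics/top0.png')[150:300,350:510]; b=cv2.imread('pics/side0.png')[250:380,310:450]
a=cv2.resize(a,(640,600),interpolation=cv2.INTER_CUBIC); cv2.imwrite('pics/c0.png',a)
cv2.imwrite('pics/c1.png',cv2.resize(b,(646,600),interpolation=cv2.INTER_CUBIC))
```

```text
(no output)
```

View pics/c0.png

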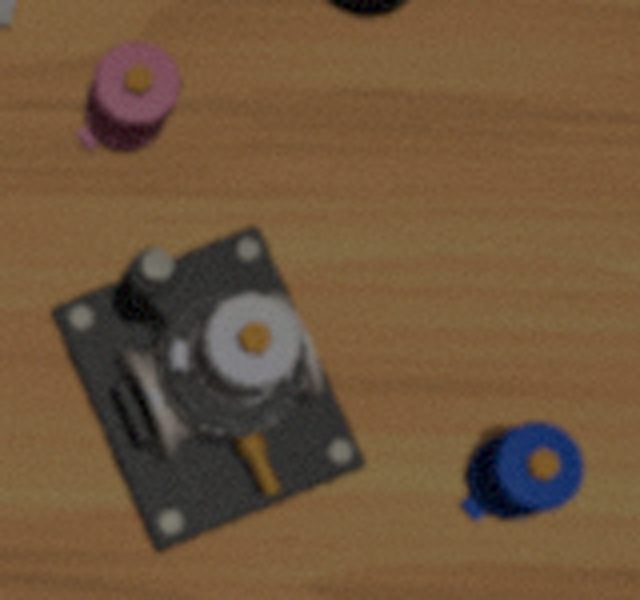

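View pics/c1.png

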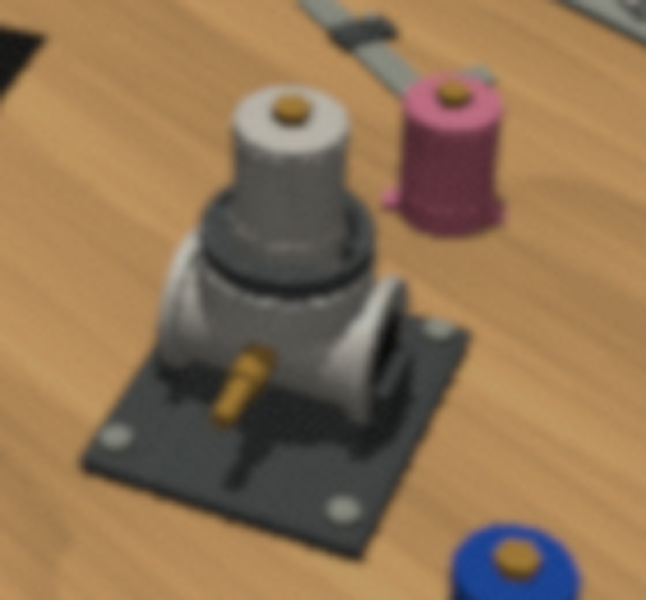

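Run:
```python
from h import *
d=dict(np.load('pics/top0.png.npz')); s=dict(np.load('pics/side0.png.npz'))
c=lambda x,y:(350+(x+.5)/4-.5,150+(y+.5)/4-.5)
print('cam',-d['camera_from_world'][:3,:3].T@d['camera_from_world'][:3,3])
print('plugtop',ray(d,*c(254,338),153)); 
cs=310; k=646/140
c2=lambda x,y:(310+x/k-.4,250+y/k-.4)
print('side plug',ray(s,*c2(291,106),153))
b=ray(d,*c(157,264),106.5);print('button',b)
P=[ray(d,*c(*q),10) for q in [(257,228),(52,312),(158,550),(362,465)]]
for p in P: print(p)
P=np.array(P);print('centre',P.mean(0)); x=(P[0]+P[1]-P[2]-P[3]);print('xlen',np.linalg.norm(x)/2,'ang',np.arctan2(x[1],x[0])); print('ylen',np.linalg.norm(P[1]+P[2]-P[0]-P[3])/2)
y=P[1]+P[2]-P[0]-P[3]; print(np.arctan2(-y[0],y[1]))
yaw=np.arctan2(x[1],x[0])
bp=ray(d,*c(254,338),153)
print('button pred',bp[:2]+np.array([[np.cos(yaw),-np.sin(yaw)],[np.sin(yaw),np.cos(yaw)]])@[55.5,18.5])
img=d['color']
m=(img.max(2)<25).astype(np.uint8); m[:, :205]=0;m[:,310:]=0;m[:185]=0;m[295:]=0
ct=max(cv2.findContours(m,0,2)[0],key=cv2.contourArea); r=cv2.minAreaRect(ct);print(r,cv2.boxPoints(r))
Q=np.array([ray(d,*q,4) for q in cv2.boxPoints(r)]);print(Q.round(1),Q.mean(0)); print(np.linalg.norm(np.diff(Q,axis=0),axis=1))
for n,q,z in [('stack',(220,134),55),('gauge',(332,146),10),('plug',(337,323),12),('spacer',(442,140),14),('pink',(384,172),68),('blue',(485,266),68)]: print(n,ray(d,*q,z).round())
```

```text
cam [ 346.63051582   33.91101437 1156.58083095]
plugtop [ 532.26830768 -141.92143473  153.        ]
side plug [ 531.25657208 -143.25525472  153.        ]
button [ 576.1580691  -103.30823491  106.5       ]
[ 618.12158984 -168.97694659   10.        ]
[569.99540455 -60.60908581  10.        ]
[ 446.07346468 -116.58519875   10.        ]
[ 492.90724311 -222.73664524   10.        ]
centre [ 531.77442554 -142.2269691    10.        ]
xlen 136.11652879919419 ang 0.41489637583236005
ylen 117.29868701839683
0.4167365421850766
button pred [ 575.60232264 -102.6192319 ]
((257.59100341796875, 238.85630798339844), (62.349334716796875, 64.15238189697266), 64.35899353027344) [[215.18333 224.632  ]
 [273.0182  196.87126]
 [299.99866 253.08061]
 [242.16382 280.84137]]
[[569.8 251.5   4. ]
 [633.4 131.3   4. ]
 [513.4  69.9   4. ]
 [452.1 188.5   4. ]] [542.18315535 160.32204238   4.        ]
[136.00714494 134.77530997 133.52288898]
stack [753. 243.  55.]
gauge [748.   7.  10.]
plug [370. -10.  12.]
spacer [ 767. -230.   14.]
pink [675. -98.  68.]
blue [ 487. -298.   68.]
```

```bash
cat >> h.py <<'E'
def st():
    o=monitor.get_obs(); M=R.from_euler('xyz',o['tcp_rot']).as_matrix()
    return o,np.array(o['tool_pos']),M
def info():
    o,p,M=st(); print('t%.2f'%o['time'],'p',p.round(1),'jawang %.3f'%np.arctan2(M[1,2],M[0,2]),'tilt x',M[:,0].round(3),'F',o['contact_force'].round(2),'M',o['moment'].round(3),'w %.1f'%o['grip_width'],'j6 %.2f'%o['joint_positions'][5])
    return o,p,M
def togo(t,jaw=None):
    o,p,M=info(); print('shift mm tool',(M.T@(np.array(t)-p)).round(1))
    if jaw is not None:
        a=np.arctan2(M[1,2],M[0,2]); e=(jaw-a+np.pi/2)%np.pi-np.pi/2; print('turn deg (tool x) %.1f'%(-np.degrees(e)))
E
python3 -c "
from h import *
togo([576,-103,190],-0.846)
o,p,M=st();print(M.round(3))"
```

```text
t0.15 p [224.8 474.1 226.2] jawang 1.128 tilt x [-0.001 -0.001 -1.   ] F [-0.83 -0.66 -0.04] M [ 0.004 -0.06  -0.026] w 91.7 j6 -0.15
shift mm tool [  36.5 -564.7 -370.9]
turn deg (tool x) -66.9
[[-0.001 -0.904  0.428]
 [-0.001  0.428  0.904]
 [-1.     0.    -0.001]]
```

send_rows([
  [[0,-0.03,-0.02,0,0],[0,-0.03,-0.02,0,0],[0,-0.03,-0.02,0,0],[0,-0.03,-0.02,0,0],[0,-0.03,-0.02,0,0],[0,-0.03,-0.02,0,0],[0,-0.03,-0.02,0,0],[0,-0.03,-0.02,0,0],[0,-0.03,-0.02,0,0],[0,-0.03,-0.02,0,0]],
])

```text
time: 0.98
tool_pos: [413.1, 157.3, 223.4]
tcp_rot: [2.174, 1.567, -2.968]
contact_force: [1.0, 1.6, -0.7]
grip_width: 29.8
```

```bash
python3 -c "
from h import *
togo([576,-103,190],-0.846)"
```

```text
t0.98 p [413.1 157.3 223.4] jawang 1.141 tilt x [-0.004 -0.001 -1.   ] F [ 1.03  1.64 -0.66] M [ 0.041 -0.05   0.076] w 29.8 j6 -0.95
shift mm tool [  32.9 -256.6 -168.8]
turn deg (tool x) -66.1
```

send_rows([
  [[0,-0.03,-0.02,0,0],[0,-0.03,-0.02,0,0],[0,-0.03,-0.02,0,0],[0,-0.03,-0.02,0,0],[0,-0.03,-0.02,0,0],[0,-0.03,-0.02,0,0],[0,-0.03,-0.02,0,0],[0,0,0,0,0],[0,0,0,7,0],[0,0,0,7,0]],
])

```text
time: 1.82
tool_pos: [551.5, -78.3, 219.5]
tcp_rot: [2.401, 1.563, -2.999]
contact_force: [0.1, -0.9, 0.7]
grip_width: 0.3
```

send_rows([
  [[0,0,0,7,0],[0,0,0,7,0],[0,0,0,7,0],[0,0,0,7,0],[0,0,0,7,0],[0,0,0,7,0],[0,0,0,7,0],[0,0,0,7,0],[0,0,0,7,0],[0,0,0,7,0]],
])

```text
time: 2.65
tool_pos: [547.9, -75.1, 215.4]
tcp_rot: [-2.918, 1.554, 2.999]
contact_force: [0.1, -0.7, -0.8]
grip_width: 0.9
```

```bash
python3 -c "
from h import *
togo([576,-103,150],-0.846)"
```

```text
t2.65 p [547.9 -75.1 215.4] jawang -0.366 tilt x [-0.017  0.002 -1.   ] F [ 0.09 -0.71 -0.82] M [-0.135  0.058 -0.044] w 0.9 j6 0.09
shift mm tool [ 64.9 -15.8  37.3]
turn deg (tool x) 27.5
```

send_rows([
  [[0,-0.004,0.01,6,0],[0,-0.004,0.01,6,0],[0,-0.004,0.01,6,0],[0,-0.004,0.01,6,0],[0,-0.004,0.005,4,0],[0,0,0,0,0]],
])

```text
time: 3.15
tool_pos: [573.6, -113.2, 213.0]
tcp_rot: [-2.464, 1.549, 2.936]
contact_force: [0.3, 0.4, -0.4]
grip_width: 0.5
```

```bash
python3 -c "
from h import *
togo([576,-103,150],-0.846)
cap('wrist','w1.png')"
```

```text
t3.15 p [ 573.6 -113.2  213. ] jawang -0.883 tilt x [-0.022  0.005 -1.   ] F [ 0.34  0.42 -0.36] M [-0.058  0.135 -0.006] w 0.5 j6 0.56
shift mm tool [63.   9.2 -5.3]
turn deg (tool x) -2.1
```

View pics/w1.png

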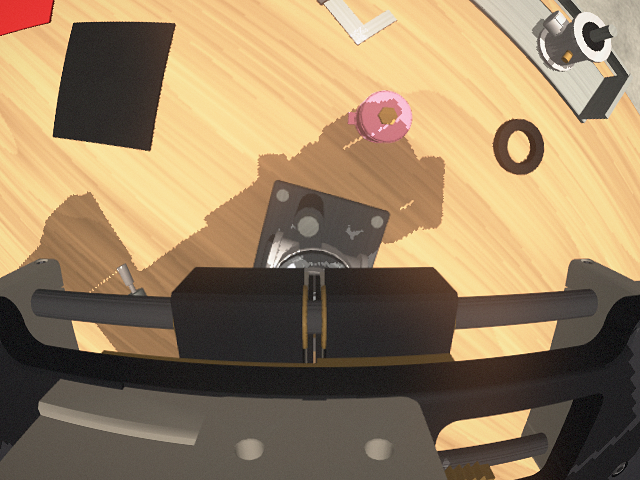

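```bash
cat >> h.py <<'E'
def wray(d,p,M,u,v,z):
    K=np.array(d['camera_matrix']);T=np.array(d['T_tool_cam'])
    a=np.array([(u-K[0,2]),(v-K[1,2])]); r=np.hypot(*a); th=r/K[0,0]
    c=np.r_[a/r*np.sin(th),np.cos(th)]
    w=M@(T[:3,:3]@c); o=p+M@T[:3,3]; return o+w*(z-o[2])/w[2]
E
python3 -c "
from h import *
o,p,M=st(); d=dict(np.load('pics/w1.png.npz'))
print('button',wray(d,p,M,308.5,223,106.5),'bystep', wray(d,p,M,308,225,106.5))
for q in [(282,196),(376,222)]: print(wray(d,p,M,*q,10))
"
```

```text
button [ 578.24886775 -100.6012414   106.5       ] bystep [ 576.86263972 -101.26803156  106.5       ]
[564.53039626 -74.12491205  10.        ]
[ 604.26656784 -162.45340363   10.        ]
```

send_rows([
  [[0.01,0.003,-0.002,0,0],[0.015,0.003,-0.002,0,0],[0.015,0.003,-0.002,0,0],[0.015,0,0,0,0],[0.015,0,0,0,0],[0.01,0,0,0,0],[0,0,0,0,0]],
])

```text
time: 3.78
tool_pos: [572.5, -94.9, 126.3]
tcp_rot: [-2.575, 1.546, 2.848]
contact_force: [0.8, -0.7, -0.8]
grip_width: 0.4
```

```bash
python3 -c "
from h import *
togo([576.5,-102.3,107],-0.846)
cap('side','s1.png');
a=cv2.imread('pics/s1.png')[210:350,300:460];cv2.imwrite('pics/s1c.png',cv2.resize(a,(640,560),interpolation=cv2.INTER_CUBIC))"
```

```text
t3.78 p [572.5 -94.9 126.3] jawang -0.860 tilt x [-0.024  0.007 -1.   ] F [ 0.84 -0.71 -0.85] M [-0.026  0.134  0.03 ] w 0.4 j6 0.56
shift mm tool [19.1 -1.6  8.6]
turn deg (tool x) -0.8
```

View pics/s1c.png

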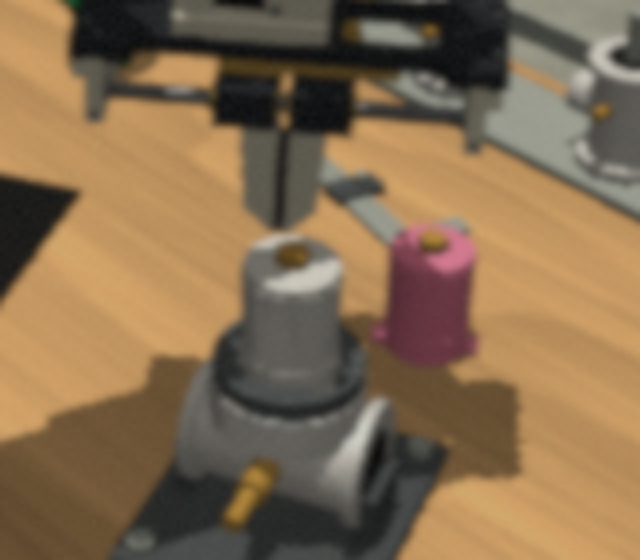

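send_rows([
  [[0.003,-0.001,0.003,-0.5,0],[0.002,0,0.003,0,0],[0.0,0,0.002,0,0],[0,0,0,0,0]],
])

```text
time: 4.17
tool_pos: [578.5, -101.2, 123.3]
tcp_rot: [-2.594, 1.55, 2.843]
contact_force: [0.3, -0.7, -0.4]
grip_width: 0.5
```

```bash
python3 -c "
from h import *
togo([576.5,-102.3,107],-0.846)"
```

```text
t4.17 p [ 578.5 -101.2  123.3] jawang -0.847 tilt x [-0.02   0.006 -1.   ] F [ 0.29 -0.68 -0.39] M [-0.108  0.093  0.015] w 0.5 j6 0.54
shift mm tool [16.3 -2.  -0.2]
turn deg (tool x) -0.0
```

send_rows([
  [[0.004,-0.001,0,0,0],[0.004,-0.001,0,0,0],[0.003,0,0,0,0],[0.002,0,0,0,0],[0,0,0,0,0]],
])

```text
time: 4.58
tool_pos: [577.3, -103.3, 110.2]
tcp_rot: [-2.598, 1.552, 2.838]
contact_force: [0.0, -0.3, 0.8]
grip_width: 0.5
```

```bash
python3 -c "
from h import *
togo([576.5,-102.3,98],-0.846)
cap('side','s2.png');
a=cv2.imread('pics/s2.png')[210:350,300:460];cv2.imwrite('pics/s2c.png',cv2.resize(a,(640,560),interpolation=cv2.INTER_CUBIC))
cap('top','t2.png');
a=cv2.imread('pics/t2.png')[150:300,330:490];cv2.imwrite('pics/t2c.png',cv2.resize(a,(640,600),interpolation=cv2.INTER_CUBIC))"
```

```text
t4.58 p [ 577.3 -103.3  110.2] jawang -0.847 tilt x [-0.018  0.006 -1.   ] F [ 0.04 -0.28  0.82] M [-0.078  0.149  0.034] w 0.5 j6 0.54
shift mm tool [12.3  0.2 -1.1]
turn deg (tool x) -0.1
```

View pics/s2c.png

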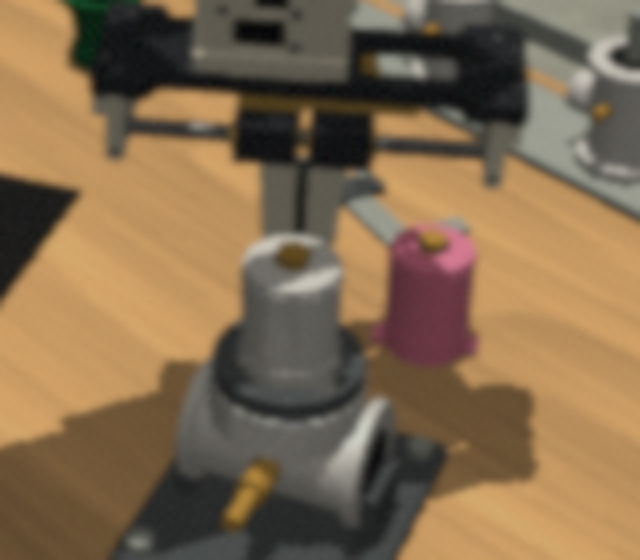

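View pics/t2c.png

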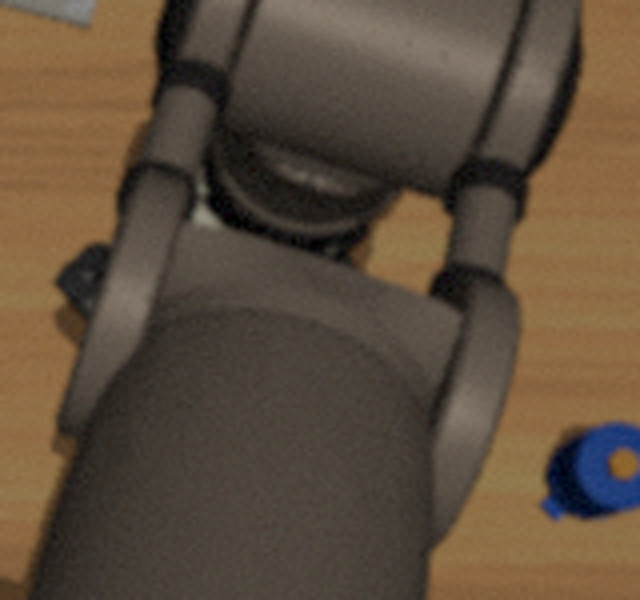

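send_rows([
  [[0.0015,0,0,0,0],[0.0015,0,0,0,0],[0.0015,0,0,0,0],[0.0015,0,0,0,0],[0.0015,0,0,0,0]],
])

```text
time: 5.1
tool_pos: [577.9, -103.3, 104.1]
tcp_rot: [-2.593, 1.555, 2.843]
contact_force: [-1.8, 0.0, 4.1]
grip_width: 0.6
```

send_rows([
  [[0.0015,0,0,0,0],[0.0015,0,0,0,0]],
])

```text
time: 5.27
tool_pos: [577.9, -103.3, 101.4]
tcp_rot: [-2.586, 1.555, 2.85]
contact_force: [-1.5, 0.1, 3.5]
grip_width: 0.4
```

send_rows([
  [[0.0015,0,0,0,0],[0.001,0,0,0,0]],
])

```text
time: 5.43
tool_pos: [577.9, -103.3, 98.9]
tcp_rot: [-2.585, 1.556, 2.851]
contact_force: [-1.0, 0.7, 4.2]
grip_width: 0.3
```

send_rows([
  [[0.001,0,0,0,0]],
])

```text
time: 5.52
tool_pos: [578.0, -103.3, 97.9]
tcp_rot: [-2.587, 1.556, 2.849]
contact_force: [-1.6, 1.1, 10.9]
grip_width: 0.6
```

send_rows([
  [[0.001,0,0,0,0]],
])

```text
time: 5.6
tool_pos: [578.1, -103.3, 97.7]
tcp_rot: [-2.588, 1.557, 2.849]
contact_force: [-4.4, 0.8, 15.9]
grip_width: 0.4
```

send_rows([
  [[-0.003,0,0,0,0],[-0.01,0,0,0,0],[-0.02,0,0,0,0],[-0.02,0,0,0,0],[-0.02,0,0,0,0.09],[-0.015,0,0,0,0.09],[0,0.02,0,0,0.09],[0,0.02,0,0,0.09],[0,0.01,0,0,0.09],[0,0,0,0,0.09]],
])

```text
time: 6.43
tool_pos: [618.2, -70.2, 191.0]
tcp_rot: [-2.634, 1.557, 2.801]
contact_force: [-0.6, 0.0, 0.2]
grip_width: 35.8
```

```bash
python3 -c "
from h import *
togo([532,-142,106],-0.846)
cap('wrist','w3.png')"
```

```text
t6.43 p [618.2 -70.2 191. ] jawang -0.849 tilt x [-0.013  0.005 -1.   ] F [-0.64  0.03  0.25] M [-0.046  0.188  0.005] w 35.8 j6 0.61
shift mm tool [  85.8 -111.6   -2. ]
turn deg (tool x) -0.2
```

View pics/w3.png

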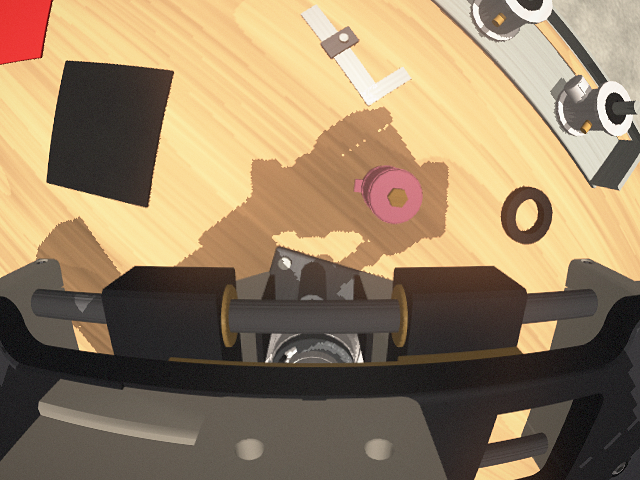

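send_rows([
  [[0,-0.02,0,0,0.0915],[0,-0.02,0,0,0.0915],[0,-0.02,0,0,0.0915],[0,-0.02,0,0,0.0915],[0,-0.015,0,0,0.0915],[0,-0.01,0,0,0.0915],[0,-0.003,0,0,0.0915],[0,0,0,0,0.0915],[0,0,0,0,0.0915]],
])

```text
time: 7.23
tool_pos: [527.3, -146.9, 188.2]
tcp_rot: [-2.542, 1.547, 2.892]
contact_force: [-0.5, -0.7, 0.3]
grip_width: 91.0
```

```bash
python3 -c "
from h import *
togo([532,-142,106],-0.846)
cap('wrist','w4.png')"
```

```text
t7.23 p [ 527.3 -146.9  188.2] jawang -0.849 tilt x [-0.023  0.006 -1.   ] F [-0.51 -0.66  0.25] M [-0.13   0.144 -0.027] w 91.0 j6 0.44
shift mm tool [82.1  7.8  1.1]
turn deg (tool x) -0.2
```

View pics/w4.png

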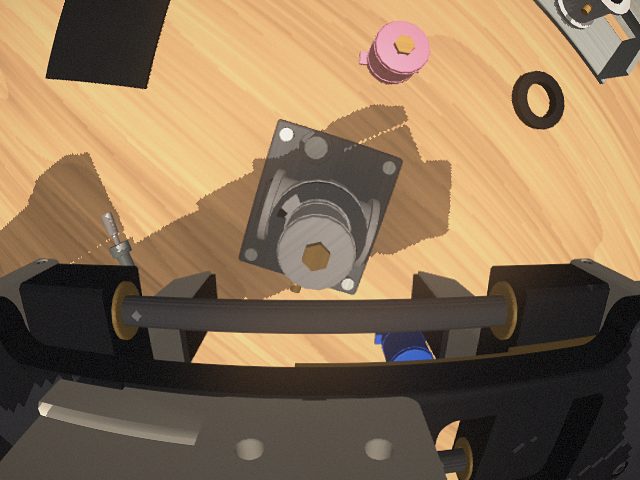

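```bash
python3 -c "
from h import *
o,p,M=st(); d=dict(np.load('pics/w4.png.npz'))
print('plug',wray(d,p,M,316,256.5,153).round(1),wray(d,p,M,316.5,254,147).round(1))
b=wray(d,p,M,316,148,98);print('button',b)
q=wray(d,p,M,290,208,95);print('slot',q); v=q[:2]-[532,-142];print(np.hypot(*v),np.arctan2(v[1],v[0])-.416)
a=d['color'][100:300,220:420];cv2.imwrite('pics/w4c.png',cv2.resize(a,(600,600),interpolation=cv2.INTER_CUBIC))
"
```

```text
plug [ 533.7 -141.4  153. ] [ 533.5 -141.8  147. ]
button [ 576.41578969 -102.66578673   98.        ]
slot [ 533.79655597 -116.36658      95.        ]
25.6963000158868 1.0848242753046329
```

View pics/w4c.png

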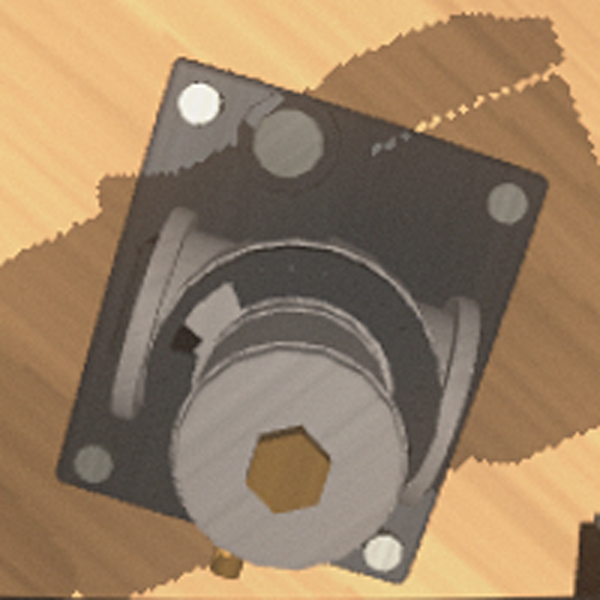

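send_rows([
  [[0.015,0.003,0,0,0.0915],[0.015,0.003,0.001,0,0.0915],[0.015,0.002,0,0,0.0915],[0.015,0,0,0,0.0915],[0.01,0,0,0,0.0915],[0.005,0,0,0,0.0915],[0,0,0,0,0.0915]],
])

```text
time: 7.87
tool_pos: [537.5, -138.4, 110.5]
tcp_rot: [-2.558, 1.552, 2.882]
contact_force: [-0.4, -0.1, 0.2]
grip_width: 91.5
```

```bash
python3 -c "
from h import *
togo([532.7,-142,107],-0.846)
cap('wrist','w5.png')"
```

```text
t7.87 p [ 537.5 -138.4  110.5] jawang -0.843 tilt x [-0.018  0.005 -1.   ] F [-0.36 -0.09  0.18] M [-0.09   0.125  0.038] w 91.5 j6 0.46
shift mm tool [ 3.6 -5.9 -0.4]
turn deg (tool x) 0.2
```

View pics/w5.png

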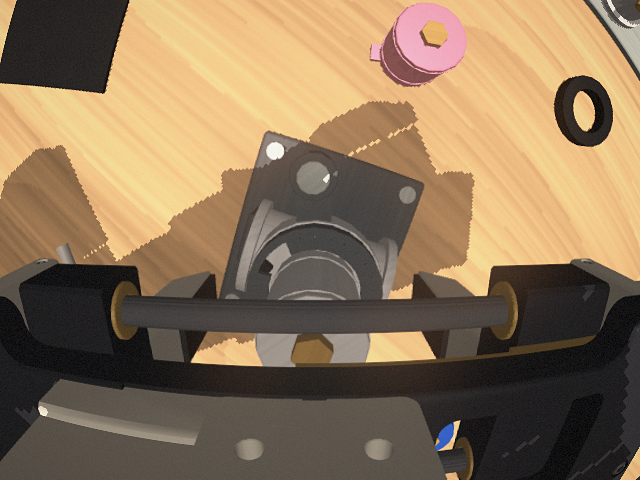

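send_rows([
  [[0.002,-0.003,0,0,0.0915],[0.001,-0.002,0,0,0.08],[0,-0.0005,0,0,0.07],[0,0,0,0,0.06],[0,0,0,0,0.054],[0,0,0,0,0.054]],
])

```text
time: 8.42
tool_pos: [534.9, -143.5, 111.2]
tcp_rot: [-2.488, 1.558, 2.952]
contact_force: [0.4, 0.6, 0.9]
grip_width: 62.8
```

```bash
python3 -c "
from h import *
togo([532.7,-142,107],-0.846)
cap('wrist','w6.png')"
```

```text
t8.42 p [ 534.9 -143.5  111.2] jawang -0.843 tilt x [-0.012  0.002 -1.   ] F [0.39 0.63 0.88] M [-0.053  0.124  0.01 ] w 62.8 j6 0.45
shift mm tool [ 4.2 -0.7 -2.5]
turn deg (tool x) 0.2
```

View pics/w6.png

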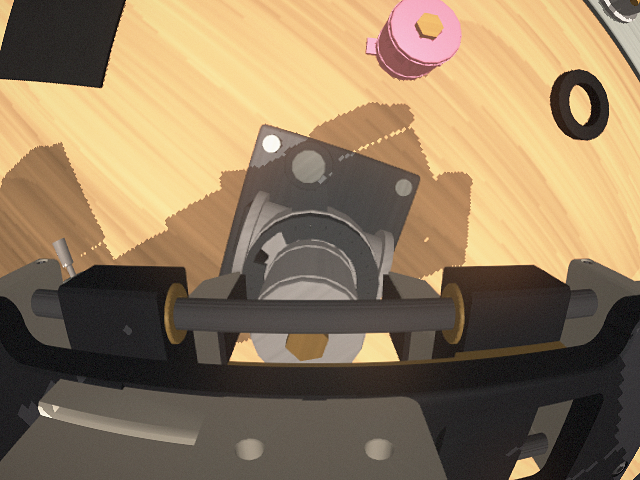

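send_rows([
  [[0.002,0,-0.002,0,0.054],[0.002,-0.0005,0,0,0.05],[0.001,0,0,0,0.05],[0,0,0,0,0.05]],
])

```text
time: 8.8
tool_pos: [533.1, -142.1, 106.0]
tcp_rot: [-2.478, 1.559, 2.962]
contact_force: [0.1, -0.3, -0.2]
grip_width: 50.4
```

```bash
python3 -c "
from h import *
togo([532.7,-142,107],-0.846)
cap('wrist','w7.png')"
```

```text
t8.80 p [ 533.1 -142.1  106. ] jawang -0.843 tilt x [-0.012  0.002 -1.   ] F [ 0.08 -0.25 -0.18] M [-0.061  0.146  0.085] w 50.4 j6 0.45
shift mm tool [-1.  -0.2 -0.4]
turn deg (tool x) 0.2
```

View pics/w7.png

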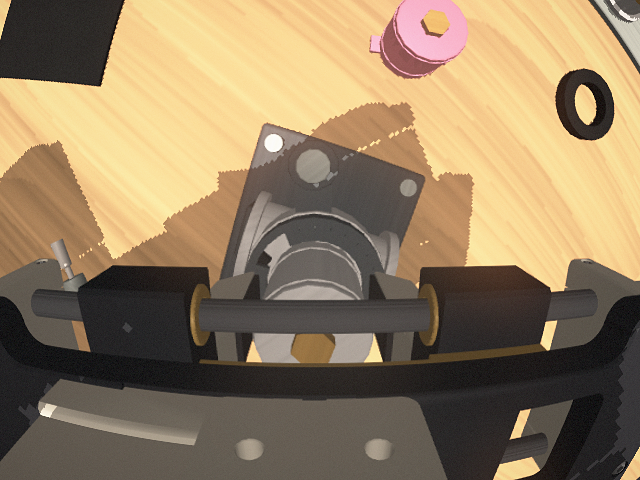

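send_rows([
  [[0,0,0,0,0.046],[0,0,0,0,0.045]],
])

```text
time: 9.02
tool_pos: [533.1, -142.1, 106.0]
tcp_rot: [-2.48, 1.559, 2.961]
contact_force: [0.4, -0.1, 0.2]
grip_width: 45.6
```

send_rows([
  [[0,0,0,0,0.044]],
])

```text
time: 9.1
tool_pos: [533.1, -142.0, 105.9]
tcp_rot: [-2.488, 1.559, 2.952]
contact_force: [-1.2, -0.6, 0.7]
grip_width: 44.2
```

send_rows([
  [[0,0,0,0,0.0435]],
])

```text
time: 9.18
tool_pos: [533.1, -142.1, 106.0]
tcp_rot: [-2.485, 1.559, 2.955]
contact_force: [-0.4, 0.8, -0.0]
grip_width: 43.6
```

send_rows([
  [[0,0,0,0,0.042]],
])

```text
time: 9.27
tool_pos: [533.1, -142.0, 106.0]
tcp_rot: [-2.483, 1.559, 2.957]
contact_force: [-0.3, -1.8, 0.1]
grip_width: 43.6
```

send_rows([
  [[0,0,0,0,0.035],[0,0,0,0,0.035]],
])

```text
time: 9.43
tool_pos: [533.1, -142.1, 106.0]
tcp_rot: [-2.481, 1.559, 2.96]
contact_force: [-0.3, 0.5, 0.2]
grip_width: 43.3
```

```bash
python3 -c "
from h import *
togo([532.7,-142,107],-0.846)"
```

```text
t9.43 p [ 533.1 -142.1  106. ] jawang -0.843 tilt x [-0.012  0.002 -1.   ] F [-0.26  0.49  0.16] M [-0.07   0.11   0.024] w 43.3 j6 0.45
shift mm tool [-1.  -0.3 -0.3]
turn deg (tool x) 0.2
```

send_rows([
  [[0,0,0,-3,0.035],[0,0,0,-3,0.035]],
])

```text
time: 9.6
tool_pos: [533.0, -142.2, 106.0]
tcp_rot: [-2.562, 1.558, 2.986]
contact_force: [-0.0, -0.7, -0.3]
grip_width: 43.8
```

```bash
python3 -c "
from h import *
togo([533.1,-142.1,106])"
```

```text
t9.60 p [ 533.  -142.2  106. ] jawang -0.736 tilt x [-0.012  0.002 -1.   ] F [-0.   -0.73 -0.28] M [-0.136  0.192 -0.   ] w 43.8 j6 0.34
shift mm tool [ 0.   0.2 -0. ]
```

Smooth, with no resistance.

send_rows([
  [[0,0,0,-3,0.035],[0,0,0,-3,0.035],[0,0,0,-3,0.035]],
])

```text
time: 9.85
tool_pos: [532.8, -142.6, 106.0]
tcp_rot: [-2.676, 1.558, 3.036]
contact_force: [-1.8, -1.1, -0.3]
grip_width: 43.8
```

send_rows([
  [[0,0,0,-3,0.035],[0,0,0,-3,0.035],[0,0,0,-3,0.035]],
])

```text
time: 10.1
tool_pos: [532.6, -143.1, 106.1]
tcp_rot: [-2.788, 1.558, 3.089]
contact_force: [-0.4, -1.1, -0.1]
grip_width: 43.5
```

```bash
python3 -c "
from h import *
togo([533.1,-142.1,106])
cap('wrist','w8.png')"
```

```text
t10.10 p [ 532.6 -143.1  106.1] jawang -0.406 tilt x [-0.013  0.001 -1.   ] F [-0.42 -1.07 -0.07] M [-0.203  0.178 -0.036] w 43.5 j6 0.01
shift mm tool [0.1 1.1 0. ]
```

View pics/w8.png

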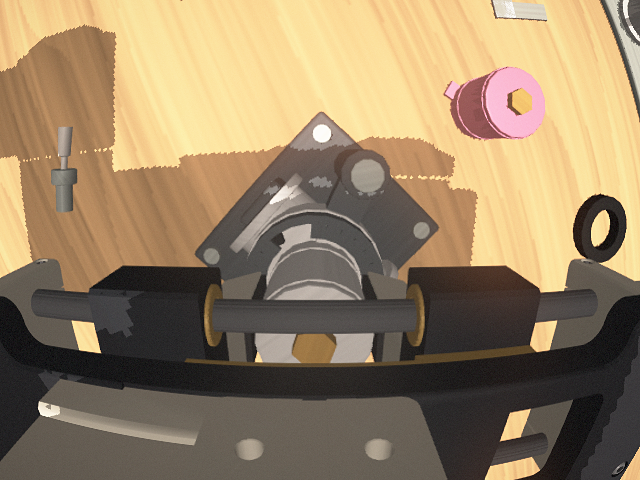

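send_rows([
  [[0,0.0005,0,-3,0.035],[0,0.0005,0,-3,0.035],[0,0.0003,0,-3,0.035]],
])

```text
time: 10.4
tool_pos: [533.0, -142.2, 106.1]
tcp_rot: [-2.907, 1.558, 3.133]
contact_force: [-1.1, 0.2, -1.1]
grip_width: 43.7
```

send_rows([
  [[0,0.0003,0,-2,0.035],[0,0.0003,0,-2,0.035],[0,0.0003,0,-2,0.035]],
])

```text
time: 10.65
tool_pos: [533.2, -141.7, 106.1]
tcp_rot: [-2.972, 1.558, -3.109]
contact_force: [-0.2, -0.6, -1.3]
grip_width: 43.4
```

```bash
python3 -c "
from h import *
togo([533.1,-142.1,106])
d=cap('wrist','w9.png')
a=d['color'][100:300,220:420];cv2.imwrite('pics/w9c.png',cv2.resize(a,(600,600),interpolation=cv2.INTER_CUBIC))"
```

```text
t10.65 p [ 533.2 -141.7  106.1] jawang -0.137 tilt x [-0.013 -0.    -1.   ] F [-0.22 -0.63 -1.31] M [-0.199  0.145 -0.008] w 43.4 j6 -0.26
shift mm tool [ 0.1 -0.4  0. ]
```

View pics/w9c.png

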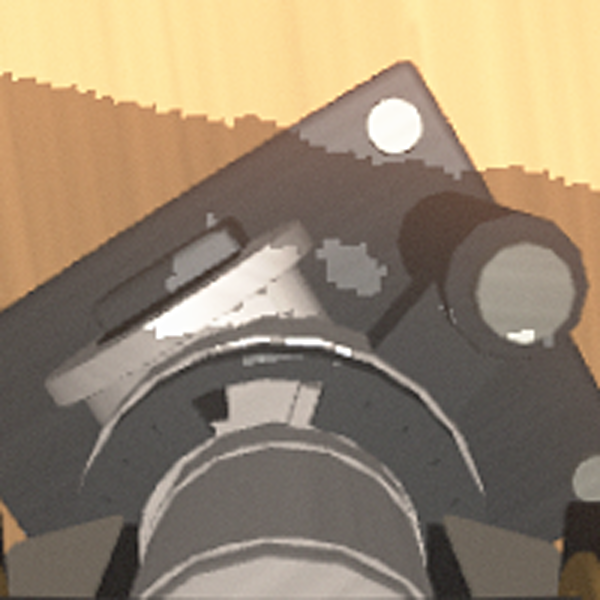

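send_rows([
  [[0,0,0,-2,0.035],[0,0,0,-2,0.035],[0,0,0,-2,0.035],[0,0,0,-2,0.035]],
])

```text
time: 11.03
tool_pos: [533.1, -141.9, 106.1]
tcp_rot: [-3.072, 1.558, -3.07]
contact_force: [-0.6, -0.5, -0.1]
grip_width: 43.3
```

```bash
python3 -c "
from h import *
togo([533.1,-142.1,106])
d=cap('wrist','w10.png')
a=d['color'][100:300,220:420];cv2.imwrite('pics/w10c.png',cv2.resize(a,(600,600),interpolation=cv2.INTER_CUBIC))"
```

```text
t11.03 p [ 533.1 -141.9  106.1] jawang 0.002 tilt x [-0.013 -0.001 -1.   ] F [-0.59 -0.47 -0.09] M [-0.207  0.077 -0.023] w 43.3 j6 -0.39
shift mm tool [ 0.1 -0.2  0. ]
```

View pics/w10c.png

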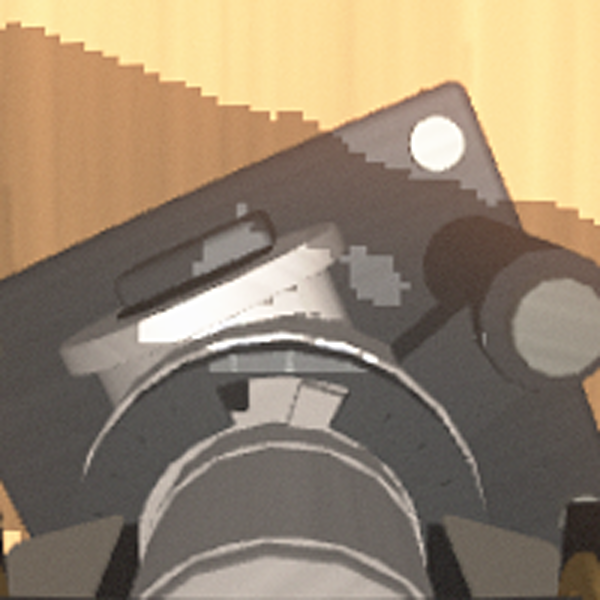

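send_rows([
  [[0,0,0,-1.5,0.035],[0,0,0,-1.5,0.035],[0,0,0,-1.5,0.035],[0,0,0,-1.5,0.035]],
])

```text
time: 11.42
tool_pos: [533.1, -142.2, 106.1]
tcp_rot: [3.134, 1.558, -3.043]
contact_force: [0.0, -0.8, 0.2]
grip_width: 43.4
```

```bash
python3 -c "
from h import *
togo([533.1,-142.1,106])"
```

```text
t11.42 p [ 533.1 -142.2  106.1] jawang 0.106 tilt x [-0.013 -0.001 -1.   ] F [ 0.02 -0.82  0.23] M [-0.157  0.08   0.009] w 43.4 j6 -0.50
shift mm tool [0.1 0.1 0. ]
```

send_rows([
  [[0,0,0,-1,0.035],[0,0,0,-1,0.035]],
])

```text
time: 11.58
tool_pos: [533.1, -142.3, 106.1]
tcp_rot: [3.101, 1.558, -3.04]
contact_force: [0.2, -0.8, -0.0]
grip_width: 43.7
```

```bash
python3 -c "
from h import *
togo([533.1,-142.1,106])
d=cap('wrist','w11.png')
a=d['color'][100:300,220:420];cv2.imwrite('pics/w11c.png',cv2.resize(a,(600,600),interpolation=cv2.INTER_CUBIC))"
```

```text
t11.58 p [ 533.1 -142.3  106.1] jawang 0.142 tilt x [-0.013 -0.001 -1.   ] F [ 0.2  -0.76 -0.03] M [-0.148  0.16  -0.005] w 43.7 j6 -0.53
shift mm tool [0.1 0.2 0.1]
```

View pics/w11c.png

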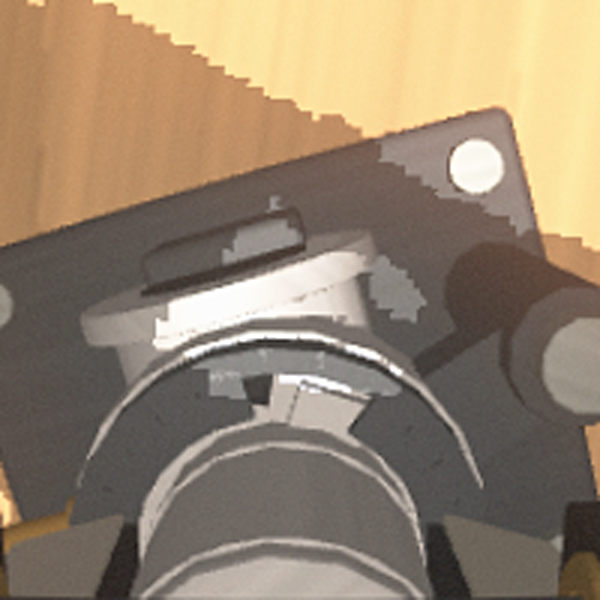

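send_rows([
  [[0,0,0,-1,0.035],[0,0,0,-1,0.035]],
])

```text
time: 11.8
tool_pos: [533.1, -142.3, 106.1]
tcp_rot: [3.069, 1.558, -3.035]
contact_force: [-0.1, -0.1, -0.3]
grip_width: 43.5
```

```bash
python3 -c "
from h import *
togo([533.1,-142.1,106])"
```

```text
t11.80 p [ 533.1 -142.3  106.1] jawang 0.179 tilt x [-0.013 -0.001 -1.   ] F [-0.06 -0.08 -0.34] M [-0.22   0.096 -0.023] w 43.5 j6 -0.57
shift mm tool [0.1 0.2 0.1]
```

send_rows([
  [[0,0,0,-1,0.035]],
])

```text
time: 11.88
tool_pos: [533.1, -142.4, 106.1]
tcp_rot: [3.051, 1.558, -3.034]
contact_force: [-0.7, -0.7, -0.4]
grip_width: 43.7
```

```bash
python3 -c "
from h import *
togo([533.1,-142.1,106])"
```

```text
t11.88 p [ 533.1 -142.4  106.1] jawang 0.198 tilt x [-0.013 -0.001 -1.   ] F [-0.71 -0.7  -0.4 ] M [-0.228  0.097 -0.059] w 43.7 j6 -0.59
shift mm tool [0.1 0.2 0.1]
```

send_rows([
  [[0,0,0,-1,0.035]],
])

```text
time: 11.97
tool_pos: [533.1, -142.3, 106.1]
tcp_rot: [3.031, 1.558, -3.035]
contact_force: [-0.6, -0.7, 0.3]
grip_width: 43.4
```

```bash
python3 -c "
from h import *
togo([533.1,-142.1,106])"
```

```text
t11.97 p [ 533.1 -142.3  106.1] jawang 0.217 tilt x [-0.013 -0.001 -1.   ] F [-0.56 -0.73  0.32] M [-0.206  0.052 -0.028] w 43.4 j6 -0.61
shift mm tool [0.1 0.2 0.1]
```

send_rows([
  [[0,0,0,-1,0.035]],
])

```text
time: 12.05
tool_pos: [533.1, -142.4, 106.1]
tcp_rot: [3.018, 1.558, -3.029]
contact_force: [-1.0, -0.7, 0.6]
grip_width: 43.7
```

```bash
python3 -c "
from h import *
togo([533.1,-142.1,106])
d=cap('wrist','w12.png')
a=d['color'][100:300,220:420];cv2.imwrite('pics/w12c.png',cv2.resize(a,(600,600),interpolation=cv2.INTER_CUBIC))"
```

```text
t12.05 p [ 533.1 -142.4  106.1] jawang 0.236 tilt x [-0.013 -0.001 -1.   ] F [-1.   -0.68  0.62] M [-0.213  0.206 -0.017] w 43.7 j6 -0.63
shift mm tool [0.1 0.3 0.1]
```

View pics/w12c.png

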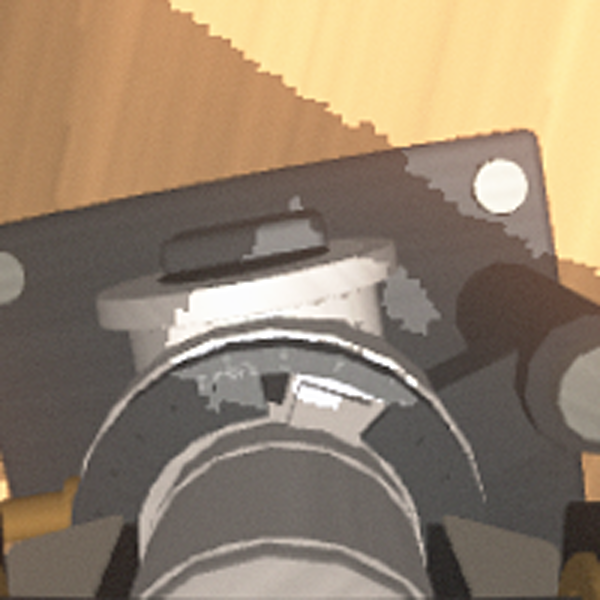

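send_rows([
  [[0,0,0,-1,0.035]],
])

```text
time: 12.18
tool_pos: [532.7, -142.4, 106.1]
tcp_rot: [2.997, 1.557, -3.031]
contact_force: [-2.4, -0.7, 1.2]
grip_width: 43.7
```

```bash
python3 -c "
from h import *
togo([533.1,-142.1,106])"
```

```text
t12.18 p [ 532.7 -142.4  106.1] jawang 0.256 tilt x [-0.014 -0.002 -1.   ] F [-2.41 -0.66  1.24] M [-0.346  0.51  -0.145] w 43.7 j6 -0.65
shift mm tool [0.1 0.2 0.4]
```

send_rows([
  [[0,0,0,-1,0.035]],
])

```text
time: 12.27
tool_pos: [532.3, -142.6, 106.1]
tcp_rot: [2.979, 1.556, -3.03]
contact_force: [-2.9, -1.6, 2.2]
grip_width: 43.7
```

```bash
python3 -c "
from h import *
togo([533.1,-142.1,106])"
```

```text
t12.27 p [ 532.3 -142.6  106.1] jawang 0.275 tilt x [-0.015 -0.002 -1.   ] F [-2.88 -1.63  2.19] M [-0.314  0.541 -0.14 ] w 43.7 j6 -0.67
shift mm tool [0.1 0.2 0.9]
```

send_rows([
  [[0,0,0,-1,0.035]],
])

```text
time: 12.35
tool_pos: [532.1, -142.6, 106.2]
tcp_rot: [2.952, 1.555, -3.037]
contact_force: [-0.3, -0.9, -0.1]
grip_width: 43.5
```

```bash
python3 -c "
from h import *
togo([533.1,-142.1,106])
d=cap('wrist','w13.png')
a=d['color'][100:300,220:420];cv2.imwrite('pics/w13c.png',cv2.resize(a,(600,600),interpolation=cv2.INTER_CUBIC))"
```

```text
t12.35 p [ 532.1 -142.6  106.2] jawang 0.294 tilt x [-0.015 -0.002 -1.   ] F [-0.29 -0.9  -0.15] M [-0.229  0.193 -0.268] w 43.5 j6 -0.69
shift mm tool [0.1 0.2 1.1]
```

View pics/w13c.png

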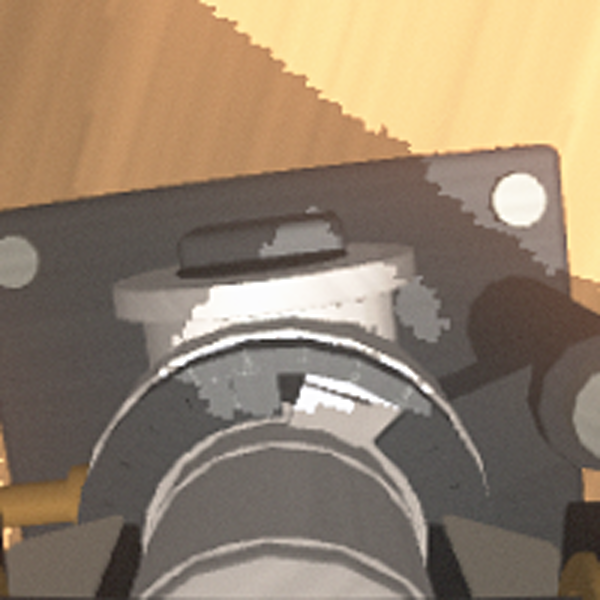

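send_rows([
  [[0,0,0,-0.7,0.035]],
])

```text
time: 12.48
tool_pos: [532.1, -142.6, 106.2]
tcp_rot: [2.928, 1.556, -3.048]
contact_force: [-1.2, -0.7, 0.1]
grip_width: 43.4
```

```bash
python3 -c "
from h import *
togo([533.1,-142.1,106])"
```

```text
t12.48 p [ 532.1 -142.6  106.2] jawang 0.307 tilt x [-0.015 -0.001 -1.   ] F [-1.21 -0.75  0.06] M [-0.251  0.214 -0.361] w 43.4 j6 -0.70
shift mm tool [0.2 0.2 1.1]
```

send_rows([
  [[-0.0015,0,0,0,0.035],[-0.0015,0,0,0,0.035]],
])

```text
time: 12.65
tool_pos: [532.0, -142.4, 107.9]
tcp_rot: [2.859, 1.555, -3.117]
contact_force: [1.0, -1.2, -7.8]
grip_width: 43.3
```

```bash
python3 -c "
from h import *
togo([533.1,-142.1,106])"
```

```text
t12.65 p [ 532.  -142.4  107.9] jawang 0.307 tilt x [-0.016 -0.    -1.   ] F [ 1.05 -1.23 -7.81] M [-0.328 -0.202 -0.291] w 43.3 j6 -0.70
shift mm tool [ 1.8 -0.1  1.1]
```

send_rows([
  [[0.001,0,0,0,0.035]],
])

```text
time: 12.73
tool_pos: [532.1, -142.4, 107.2]
tcp_rot: [2.861, 1.555, -3.115]
contact_force: [-2.7, -0.2, 5.2]
grip_width: 43.7
```

```bash
python3 -c "
from h import *
togo([533.1,-142.1,106])
d=cap('wrist','w14.png')
a=d['color'][200:300,260:400];cv2.imwrite('pics/w14c.png',cv2.resize(a,(784,560),interpolation=cv2.INTER_CUBIC))"
```

```text
t12.73 p [ 532.1 -142.4  107.2] jawang 0.307 tilt x [-0.016 -0.    -1.   ] F [-2.74 -0.18  5.24] M [-0.155  0.549 -0.298] w 43.7 j6 -0.70
shift mm tool [1.2 0.  1. ]
```

View pics/w14c.png

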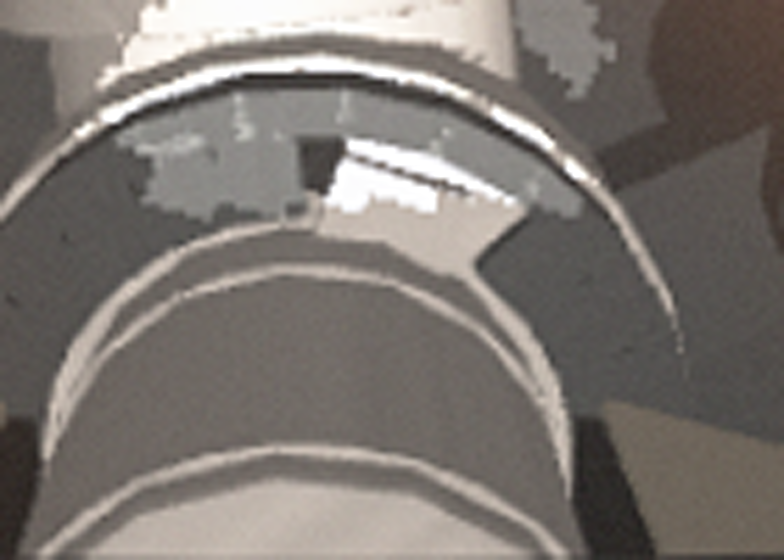

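send_rows([
  [[0,0,0,-0.7,0.035]],
])

```text
time: 12.87
tool_pos: [532.1, -142.4, 107.2]
tcp_rot: [2.846, 1.555, -3.118]
contact_force: [-0.6, -0.3, -1.7]
grip_width: 43.6
```

```bash
python3 -c "
from h import *
togo([533.1,-142.1,106])"
```

```text
t12.87 p [ 532.1 -142.4  107.2] jawang 0.319 tilt x [-0.016 -0.    -1.   ] F [-0.6  -0.33 -1.68] M [-0.33   0.171 -0.398] w 43.6 j6 -0.71
shift mm tool [ 1.2 -0.1  1. ]
```

send_rows([
  [[0,0,0,-0.6,0.035]],
])

```text
time: 12.95
tool_pos: [532.1, -142.4, 107.2]
tcp_rot: [2.834, 1.555, -3.119]
contact_force: [-0.2, -1.8, -1.6]
grip_width: 43.2
```

send_rows([
  [[-0.001,0,0,0,0.035]],
])

```text
time: 13.03
tool_pos: [532.0, -142.3, 107.5]
tcp_rot: [2.811, 1.555, -3.141]
contact_force: [2.3, -1.8, -11.3]
grip_width: 43.5
```

```bash
python3 -c "
from h import *
togo([533.1,-142.1,106])"
```

```text
t13.03 p [ 532.  -142.3  107.5] jawang 0.331 tilt x [-0.016 -0.    -1.   ] F [  2.32  -1.78 -11.3 ] M [-0.43  -0.49  -0.531] w 43.5 j6 -0.72
shift mm tool [ 1.5 -0.2  1.1]
```

send_rows([
  [[0,0,0,0.6,0.035]],
])

```text
time: 13.12
tool_pos: [532.1, -142.4, 107.4]
tcp_rot: [2.822, 1.555, -3.14]
contact_force: [-1.3, -1.5, 0.9]
grip_width: 43.3
```

```bash
python3 -c "
from h import *
togo([533.1,-142.1,106])
d=cap('wrist','w15.png')
a=d['color'][200:300,260:400];cv2.imwrite('pics/w15c.png',cv2.resize(a,(784,560),interpolation=cv2.INTER_CUBIC))"
```

```text
t13.12 p [ 532.1 -142.4  107.4] jawang 0.320 tilt x [-0.016 -0.    -1.   ] F [-1.31 -1.55  0.94] M [-0.288  0.134 -0.377] w 43.3 j6 -0.71
shift mm tool [ 1.4 -0.1  1.1]
```

View pics/w15c.png

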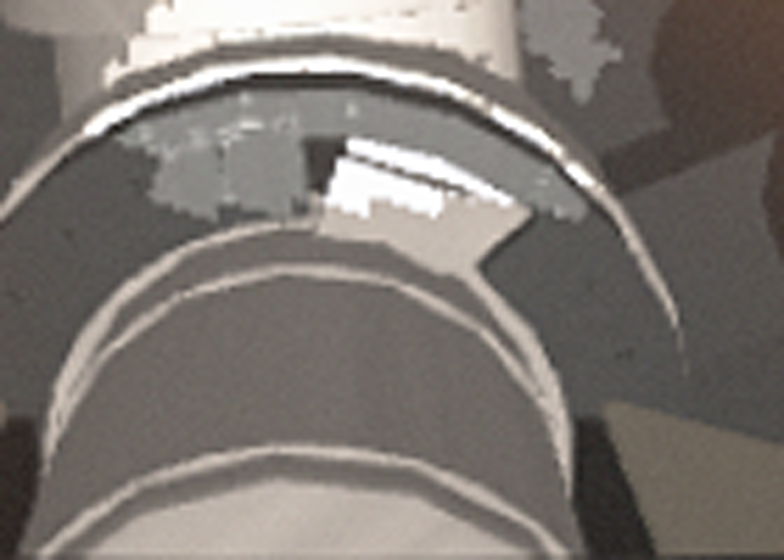

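send_rows([
  [[-0.001,0,0,0.4,0.035]],
])

```text
time: 13.25
tool_pos: [532.0, -142.3, 108.1]
tcp_rot: [2.813, 1.555, 3.125]
contact_force: [1.4, -1.6, -8.4]
grip_width: 43.8
```

```bash
python3 -c "
from h import *
togo([533.1,-142.1,106])"
```

```text
t13.25 p [ 532.  -142.3  108.1] jawang 0.312 tilt x [-0.016  0.    -1.   ] F [ 1.43 -1.56 -8.35] M [-0.302 -0.241 -0.384] w 43.8 j6 -0.71
shift mm tool [ 2.1 -0.2  1.1]
```

send_rows([
  [[-0.001,0,0,0,0.035]],
])

```text
time: 13.33
tool_pos: [532.0, -142.2, 108.7]
tcp_rot: [2.798, 1.554, 3.109]
contact_force: [1.6, -0.8, -7.5]
grip_width: 43.2
```

```bash
python3 -c "
from h import *
togo([533.1,-142.1,106])"
```

```text
t13.33 p [ 532.  -142.2  108.7] jawang 0.311 tilt x [-0.017  0.001 -1.   ] F [ 1.6  -0.77 -7.5 ] M [-0.335 -0.298 -0.341] w 43.2 j6 -0.70
shift mm tool [ 2.7 -0.3  1.1]
```

send_rows([
  [[-0.001,0,0,0.3,0.035],[-0.001,0,0,0,0.035]],
])

```text
time: 13.5
tool_pos: [532.0, -142.0, 110.3]
tcp_rot: [2.784, 1.554, 3.089]
contact_force: [1.5, -1.5, -6.8]
grip_width: 43.8
```

```bash
python3 -c "
from h import *
togo([533.1,-142.1,106])
d=cap('wrist','w16.png')
a=d['color'][200:300,260:400];cv2.imwrite('pics/w16c.png',cv2.resize(a,(784,560),interpolation=cv2.INTER_CUBIC))"
```

```text
t13.50 p [ 532.  -142.   110.3] jawang 0.306 tilt x [-0.017  0.001 -1.   ] F [ 1.5  -1.49 -6.83] M [-0.262 -0.206 -0.281] w 43.8 j6 -0.70
shift mm tool [ 4.3 -0.4  1.1]
```

View pics/w16c.png

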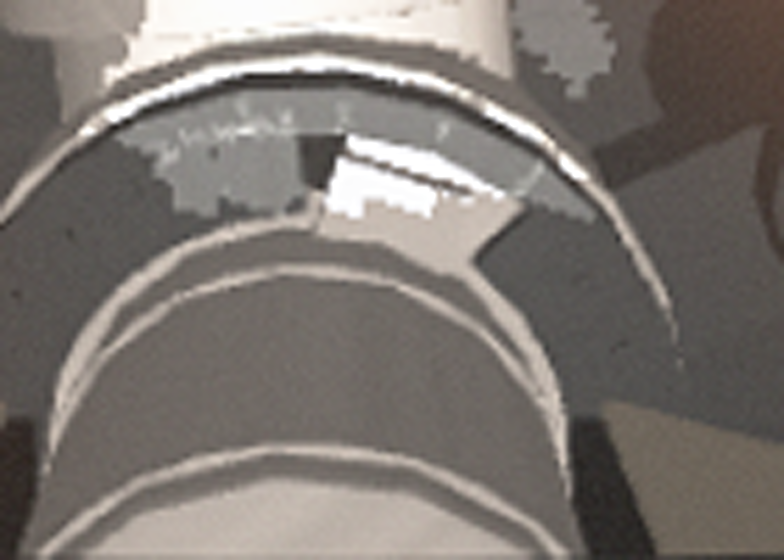

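```bash
python3 -c "
from h import *
d=cap('side','s3.png');e=cv2.imread('pics/s2.png')
f=lambda a:cv2.resize(a[250:350,330:420],(390,433),interpolation=cv2.INTER_CUBIC)
cv2.imwrite('pics/s3c.png',np.hstack([f(e),f(d['color'])]))
print(proj(d,[532.5,-142,153]),proj(d,[532.5,-142,157]))"
```

```text
[372.65965956 271.98449963] [372.72953053 270.10616136]
```

View pics/s3c.png

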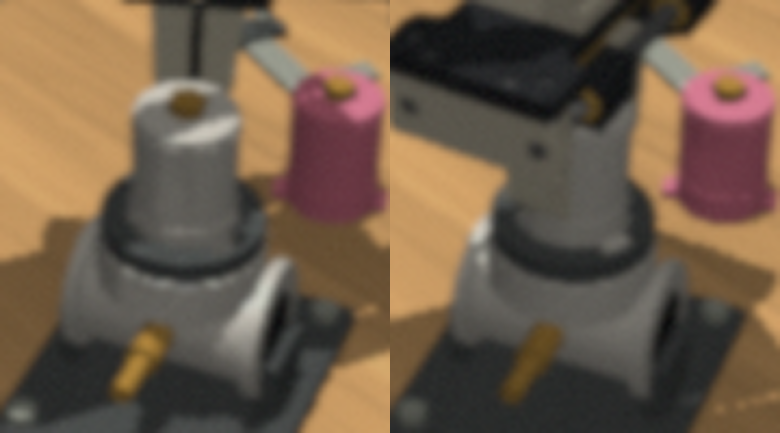

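send_rows([
  [[-0.0015,0,0,0.2,0.035],[-0.0015,0,0,0,0.035]],
])

```text
time: 13.77
tool_pos: [531.8, -141.7, 114.1]
tcp_rot: [2.782, 1.553, 3.085]
contact_force: [0.1, 0.2, -1.0]
grip_width: 43.4
```

```bash
python3 -c "
from h import *
togo([533.1,-142.1,106])"
```

```text
t13.77 p [ 531.8 -141.7  114.1] jawang 0.303 tilt x [-0.017  0.001 -1.   ] F [ 0.1   0.19 -0.97] M [-0.085 -0.013 -0.018] w 43.4 j6 -0.70
shift mm tool [ 8.1 -0.8  1.3]
```

send_rows([
  [[-0.0015,0,0,0,0.035],[-0.0015,0,0,0,0.035]],
])

```text
time: 13.93
tool_pos: [532.3, -141.7, 118.4]
tcp_rot: [2.811, 1.555, 3.115]
contact_force: [1.4, -0.3, -0.7]
grip_width: 43.7
```

```bash
python3 -c "
from h import *
togo([533.1,-142.1,106])
d=cap('wrist','w17.png')
a=d['color'][200:300,260:400];cv2.imwrite('pics/w17c.png',cv2.resize(a,(784,560),interpolation=cv2.INTER_CUBIC))"
```

```text
t13.93 p [ 532.3 -141.7  118.4] jawang 0.304 tilt x [-0.016  0.    -1.   ] F [ 1.37 -0.29 -0.71] M [-0.057  0.049 -0.052] w 43.7 j6 -0.70
shift mm tool [12.4 -0.7  0.8]
```

View pics/w17c.png

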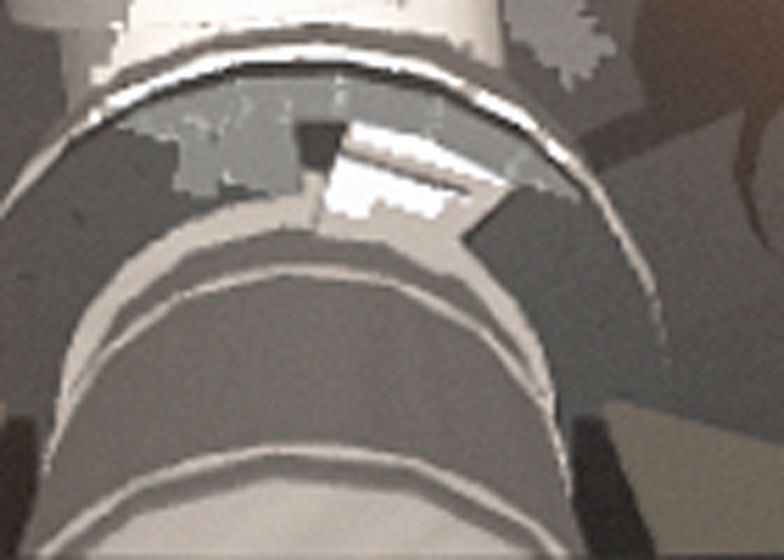

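send_rows([
  [[-0.003,0,0,0,0.035],[-0.003,0,0,0,0.035],[-0.005,0,0,0,0.035],[-0.008,0,0,0,0.035],[-0.01,0,0,0,0.035],[-0.01,0,0,0,0.035],[-0.005,0,0,0,0.035],[0,0,0,0,0.035]],
])

```text
time: 14.65
tool_pos: [533.8, -141.8, 168.8]
tcp_rot: [2.897, 1.558, -3.082]
contact_force: [0.9, 1.3, -2.7]
grip_width: 43.4
```

```bash
python3 -c "
from h import *
togo([542.2,160.3,165],0.49)
d=cap('side','s4.png')"
```

```text
t14.65 p [ 533.8 -141.8  168.8] jawang 0.305 tilt x [-0.013 -0.001 -1.   ] F [ 0.88  1.28 -2.73] M [-0.065  0.029  0.02 ] w 43.4 j6 -0.70
shift mm tool [  3.4 285.6  98.7]
turn deg (tool x) -10.6
```

View pics/s4.png

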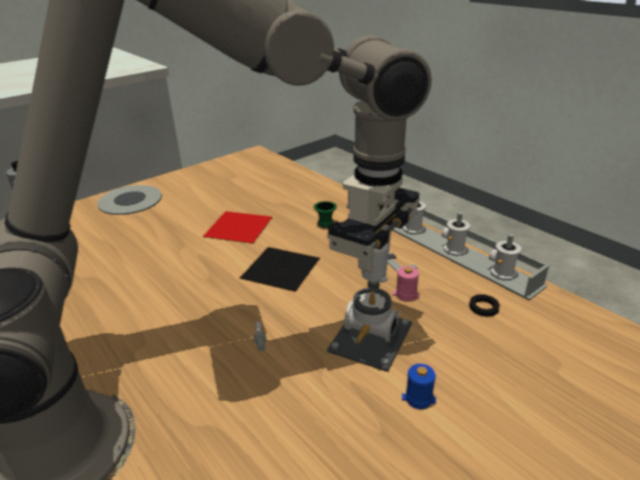

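send_rows([
  [[0,0.012,0.004,0,0.035],[0,0.024,0.008,0,0.035],[0,0.03,0.01,0,0.035],[0,0.03,0.01,0,0.035],[0,0.03,0.01,0,0.035],[0,0.03,0.01,0,0.035],[0,0.03,0.01,0,0.035],[0,0.03,0.01,0,0.035],[0,0.03,0.01,0,0.035],[0,0.02,0.007,0,0.035]],
])

```text
time: 15.53
tool_pos: [534.4, 153.1, 162.8]
tcp_rot: [2.808, 1.548, 3.103]
contact_force: [0.3, -0.2, -1.7]
grip_width: 43.5
```

send_rows([
  [[0,0.008,0.002,0,0.035],[0,0,0,0,0.035]],
])

```text
time: 15.7
tool_pos: [531.8, 167.6, 161.4]
tcp_rot: [2.768, 1.546, 3.069]
contact_force: [-0.4, -0.6, -1.6]
grip_width: 43.5
```

```bash
python3 -c "
from h import *
togo([542.2,160.3,30],0.49)
d=cap('wrist','w18.png')"
```

```text
t15.70 p [531.8 167.6 161.4] jawang 0.301 tilt x [-0.025  0.002 -1.   ] F [-0.35 -0.62 -1.65] M [-0.036  0.009 -0.007] w 43.5 j6 -0.14
shift mm tool [131.1 -11.3  10.8]
turn deg (tool x) -10.8
```

View pics/w18.png

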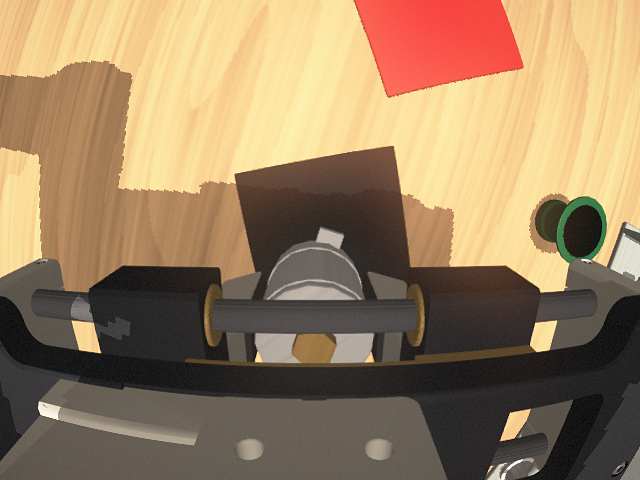

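send_rows([
  [[0.01,-0.004,0.004,0,0.035],[0.015,-0.004,0.004,0,0.035],[0.015,-0.002,0.002,0,0.035],[0.015,0,0,0,0.035],[0.015,0,0,0,0.035],[0.015,0,0,0,0.035],[0.01,0,0,0,0.035],[0.005,0,0,0,0.035],[0,0,0,0,0.035]],
])

```text
time: 16.5
tool_pos: [543.9, 145.3, 51.1]
tcp_rot: [2.929, 1.543, -3.068]
contact_force: [-0.1, 0.2, -0.8]
grip_width: 43.4
```

```bash
python3 -c "
from h import *
togo([542.2,160.3,25],0.49)"
```

```text
t16.50 p [543.9 145.3  51.1] jawang 0.287 tilt x [-0.028 -0.002 -1.   ] F [-0.13  0.16 -0.75] M [-0.138  0.054 -0.049] w 43.4 j6 -0.16
shift mm tool [26.1 14.7  3.3]
turn deg (tool x) -11.6
```

send_rows([
  [[0.004,0.005,0.001,0,0.035],[0.004,0.005,0,0,0.035],[0.004,0.002,0,0,0.035],[0.002,0,0,0,0.035],[0,0,0,0,0.035]],
])

```text
time: 16.92
tool_pos: [542.3, 156.2, 36.9]
tcp_rot: [2.932, 1.545, -3.068]
contact_force: [-0.1, 0.1, -1.1]
grip_width: 43.3
```

```bash
python3 -c "
from h import *
togo([542.2,160.3,25],0.49)"
```

```text
t16.92 p [542.3 156.2  36.9] jawang 0.284 tilt x [-0.025 -0.002 -1.   ] F [-0.11  0.07 -1.11] M [-0.064  0.012  0.01 ] w 43.3 j6 -0.14
shift mm tool [11.9  3.9  1.4]
turn deg (tool x) -11.8
```

send_rows([
  [[0.0025,0.001,0,0,0.035],[0.0025,0,0,0,0.035],[0.0015,0,0,0,0.035],[0.001,0,0,0,0.035]],
])

```text
time: 17.25
tool_pos: [542.5, 157.9, 29.8]
tcp_rot: [2.928, 1.548, -3.071]
contact_force: [-0.5, 0.0, -0.5]
grip_width: 43.4
```

send_rows([
  [[0.001,0,0,0,0.035],[0.001,0,0,0,0.035]],
])

```text
time: 17.42
tool_pos: [542.5, 158.0, 27.7]
tcp_rot: [2.927, 1.548, -3.071]
contact_force: [-0.2, -0.2, -0.8]
grip_width: 43.3
```

```bash
python3 -c "
from h import *
togo([542.2,160.3,25],0.49)"
```

```text
t17.42 p [542.5 158.   27.7] jawang 0.285 tilt x [-0.023 -0.002 -1.   ] F [-0.22 -0.24 -0.84] M [-0.068  0.007  0.042] w 43.3 j6 -0.14
shift mm tool [2.7 2.3 0.4]
turn deg (tool x) -11.7
```

send_rows([
  [[0.001,0,0,0,0.035]],
])

```text
time: 17.5
tool_pos: [542.5, 157.9, 26.6]
tcp_rot: [2.927, 1.548, -3.071]
contact_force: [0.3, 0.1, -2.2]
grip_width: 43.9
```

send_rows([
  [[0.001,0,0,0,0.035]],
])

```text
time: 17.58
tool_pos: [542.5, 157.9, 25.6]
tcp_rot: [2.928, 1.548, -3.071]
contact_force: [0.1, 0.4, -1.8]
grip_width: 43.9
```

send_rows([
  [[0.0007,0,0,0,0.035]],
])

```text
time: 17.67
tool_pos: [542.5, 157.9, 25.2]
tcp_rot: [2.923, 1.548, -3.076]
contact_force: [-3.0, -0.1, 8.2]
grip_width: 43.3
```

send_rows([
  [[0,0,0,0,0.046],[0,0,0,0,0.05],[0,0,0,0,0.06],[0,0,0,0,0.075],[0,0,0,0,0.085],[0,0,0,0,0.09]],
])

```text
time: 18.17
tool_pos: [543.2, 157.9, 25.8]
tcp_rot: [2.919, 1.55, -3.08]
contact_force: [-0.4, -0.1, -0.2]
grip_width: 72.0
```

```bash
python3 -c "
from h import *
info()
d=cap('wrist','w19.png')"
```

```text
t18.17 p [543.2 157.9  25.8] jawang 0.285 tilt x [-0.021 -0.001 -1.   ] F [-0.35 -0.06 -0.24] M [-0.065 -0.003  0.005] w 72.0 j6 -0.14
```

View pics/w19.png

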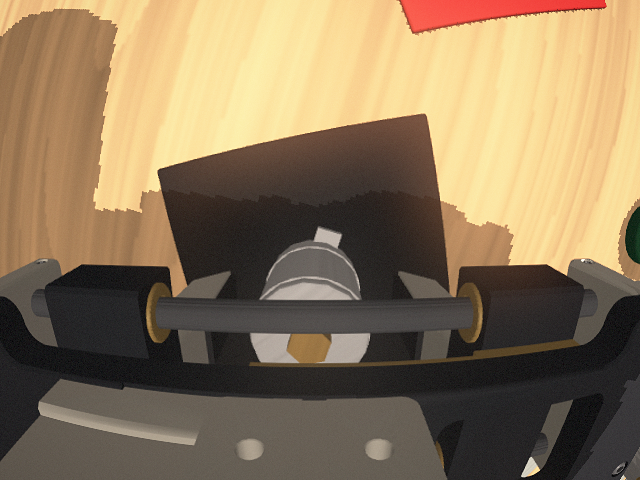

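Released cleanly. I'll open fully and lift straight up.

send_rows([
  [[0,0,0,0,0.0915],[-0.005,0,0,0,0.0915],[-0.015,0,0,0,0.0915],[-0.02,0,0,0,0.0915],[-0.025,0,0,0,0.0915],[-0.025,0,0,0,0.0915],[-0.025,0,0,0,0.0915],[-0.025,0,0,0,0.0915],[0,0,0,0,0.0915]],
])

```text
time: 18.97
tool_pos: [544.9, 157.8, 172.3]
tcp_rot: [2.935, 1.545, -3.063]
contact_force: [-0.7, 1.2, 0.9]
grip_width: 91.5
```

send_rows([
  [[0,0.03,0,0,0.0915],[0,0.03,0,0,0.0915],[0,0.03,0,0,0.0915],[0,0.03,0,0,0.0915],[0,0.03,0,0,0.0915],[0,0.03,0,0,0.0915],[0,0,0,0,0.0915],[0,0,0,0,0.0915]],
])

```text
time: 19.63
tool_pos: [493.4, 336.5, 175.9]
tcp_rot: [2.918, 1.551, -3.085]
contact_force: [0.2, -0.4, 0.2]
grip_width: 91.6
```

```bash
python3 -c "
from h import *
info()
d=cap('top','t9.png');cap('side','s9.png')"
```

```text
t19.63 p [493.4 336.5 175.9] jawang 0.280 tilt x [-0.02  -0.001 -1.   ] F [ 0.18 -0.36  0.19] M [-0.113  0.    -0.021] w 91.6 j6 0.18
```

View pics/t9.png

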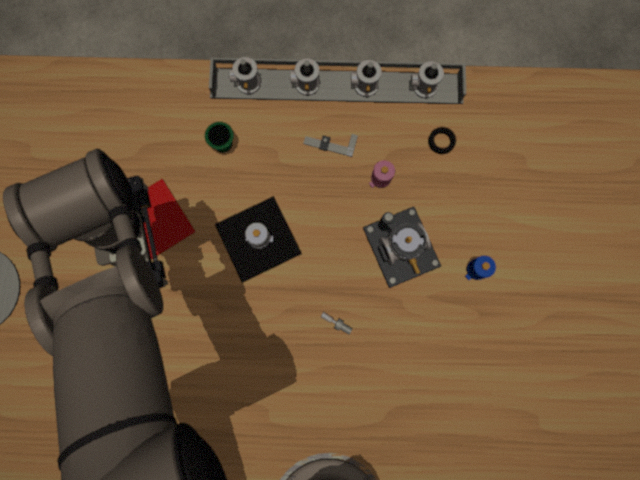

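View pics/s9.png

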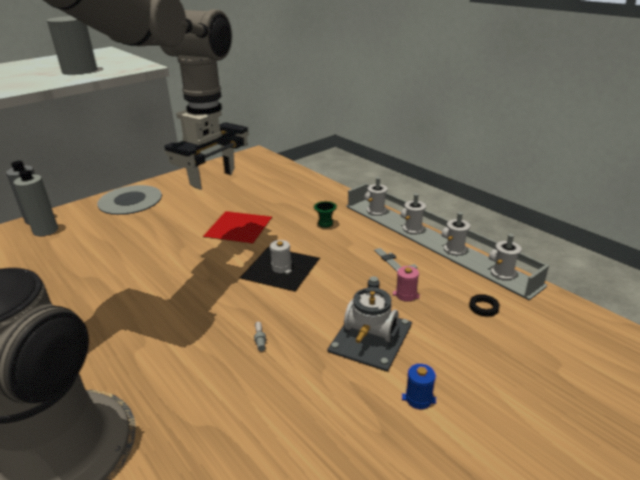

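```bash
python3 -c "
from h import *
d=dict(np.load('pics/t9.png.npz'));s=dict(np.load('pics/s9.png.npz'))
print(ray(d,257,233,72),ray(s,280.5,243.5,72))
print(close_job())"
```

```text
[541.77801435 154.54827124  72.        ] [541.02389079 150.30829101  72.        ]
the job is handed in; nothing more can be done
None
```

I took the float bowl off the carburetor and stood it upright, drain plug up, on the black mat. The job is handed in, at about 20 s of the 72 s allowed. `close_job()` gave no verdict.

1. **Button:** I pushed it down with the shut fingers until it bottomed, at tip height 97.7 mm (98 mm expected). The push peaked at about 16 N.
2. **Twist:** I turned the bowl anticlockwise to the cushioned stop, which I felt at about 1.1 rad.
3. **Lift:** My first lift, made with a turning moment of 0.36 N m still on, dragged at about 8 N. I turned slightly further, to 0.53 N m, and a second try dragged at about 11 N. I took this as friction from the lugs pressing on the stop, eased the turn off, and the bowl then came straight out. By the time I was sure, the moment and drag had fallen to about zero.
4. **Placing:** I set it down until the wrist force read about 8 N, opened the fingers and moved the arm clear.

**Last checks:**
- **Bowl position:** it stands about 6 mm (top camera) to 10 mm (side camera) from the mat's centre. The limit is 47 mm along each side.
- **Loose things:** the stack, gauge, spark plug and spacer sit at the same pixels in the top view as at the start, and both look-alike bowls also look unmoved.
- **Button travel:** I did not measure it again at the end. Nothing touched the button after I let go of it, and it has no return spring.
- **Lug force:** I had no direct reading of the force on the lugs. My rough estimate for the 0.53 N m moment is close to the 22 N limit, so that is the check I am least sure of.

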